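# Hook back the film tension carriage

### The job

A new film reel is to be threaded, so hook back the sprung roller carriage of the film unwinder with the blue-gripped hold-back link: swing the link's C-hook through the oval eye bolt on the carriage, draw the carriage towards the yellow post and drop the eye at the link's other end fully down over the pin on the post, so that the link lies level and holds the carriage by itself. Work gently, by feel: never force the hook against the eye or the carriage, and do not push or pull the carriage with the gripper itself. Leave the other things on the table where they are.

Things in the scene. Friction and masses are not known exactly. Their poses are not given: they have to be found in the camera images.
- unwinder: fixed film unwinder, base plate 565 x 280 x 12 mm, origin on the table. Its x runs level from the yellow post (x -110 mm) over the carriage to the film roll (from x 250 mm, top z 190); z up. Post, eye bolt: y 0. Guide rods: below z 65. On the carriage behind the bracket: tension roller, front face 38 mm behind point bracket, cheeks at y +-90, top z 130
- post (a point): middle of the flat top (shoulder, z 100 mm) of the yellow post, 26 mm dia. On it stands a steel pin 10 mm dia, 11 mm tall, the top 4 mm coned to 4 mm dia. The link's round eye belongs over this pin, down on the shoulder. Axes as the unwinder's
- carriage (a joint): travel (m) of the roller carriage from its home stop (0) towards the post (unwinder -x), end stop 0.12. Starts at 0.005 to 0.025. Sliding friction 3.5 N; an 85 N/m spring pulls it home, so drawing it to the 0.063 to 0.1 needed takes 9 to 12 N; let go beyond 0.042 it runs back. Before that it stays put, and 1.5 to 3 N pushes it back towards home
- bracket (a point): on the carriage, z 111 mm: middle of the post-side face of the upright bracket (36 mm wide, z 74 to 136) into which the eye bolt is screwed. The bolt (10 mm thick, locked, does not give) points to the post. How far it stands out differs and is NOT measured: the middle of its oval eye is 24 to 60 mm from here towards the post (-x), at the same y and z. Find it by touch or sight to 2 mm
- eye_line (a point): fixed point on the unwinder, in the middle of the range in which the oval eye can stand at the start (eye's true middle up to 28 mm either way along x). Oval eye: 6 mm round, brass-coloured, upright in the unwinder's x-z plane, so its hole runs along y. Hole 13 mm wide (x) by 35 mm tall, full width from z 100 to 122 mm; outside 25 by 47 mm, so its front edge is 12.5 mm post-side of its middle
- link: hold-back link, loose, lying flat, about 0.18 kg: one 8 mm round steel bar with a C-hook at the +x end, round eye at the -x end, straight shank between along y 0. Origin: centre of the hook's arc, at the bar's underside (bar axis 4 mm above); z up, blue grip standing up from it. 169 mm long overall, x -145 to 24 mm. Pulled tight, the eye bolt's middle is 22.5 mm from the origin on +x
- hook_centre (a point): centre of the C-hook's arc, on the bar axis (4 mm above the link's origin). The hook's bar axis is a circle of 20 mm radius in the link's x-y plane, from the square-cut tip at -70 deg (angle from +x to +y) past the crown at 0 deg (+x, outermost 24 mm) to 135 deg, then a neck to the shank at x -36 mm. Open on -y. Turning the link about this point carries the tip through the eye
- grip (a point): centre of the link's blue grip (70 mm from the origin on -x, 13 mm above the underside): 56 mm long along x, 18 mm wide, 26 mm tall
- link_eye (a point): centre of the link's round eye at its underside, 130 mm from the link's origin on -x: hole 14 mm dia, outside 30 mm, 8 mm thick
- trays: stack of black plastic trays, 190 x 140 x 61 mm, loose; bystander
- spray: white spray bottle with red cap, 68 mm dia, 190 mm tall, loose; bystander
- grease: amber jar with white lid, 70 mm dia, 70 mm tall, loose; bystander
- wrench: steel wrench, 160 mm, lying loose; bystander
- collar: spare aluminium clamping collar, 72 mm dia, 18 mm high, loose; bystander
- core: empty cardboard film core, 90 mm dia, 110 mm tall, standing loose; bystander
- spare_knob: spare black knob, 48 mm dia, 32 mm tall, loose; bystander
Things that resemble listed ones, but are neither listed nor needed, are in the scene too. Of the things that look like the link, the largest one is meant.

How it is judged:
On the way:
1. the carriage has been drawn at least 45 mm out by the hook (value of joint carriage above 0.045 m and contact force between link and carriage above 1.5 N), for 0.2 s.
At the end, for the whole second after the job is handed in: The link's eye is over the pin (centres within 4.5 mm) and down on the shoulder (within 3 mm), the link level within 0.1 rad, its hook under pull holding the carriage more than 55 mm out; all at rest and released (horizontal distance between link_eye and post below 0.0045 m and z of link_eye in the frame of post between -0.003 and 0.003 m and angle between link's own z axis and vertical below 0.1 rad and value of joint carriage above 0.055 m and contact force between link and carriage above 0.8 N and linear speed of link below 0.02 m/s and velocity of joint carriage below 0.01 m/s and not (velocity of joint carriage below -0.01 m/s)); the robot touches nothing.
It fails at once if hook and eye or carriage pressed together with more than 18 N (contact force between link and carriage above 18 N).
It fails at once if the gripper or arm pushes on the carriage with more than 3 N (contact force between any of the fingers, the arm and carriage above 3 N).
It fails at once if a bystander is moved by more than 30 mm (distance of any of trays, spray, grease, wrench, collar, core, spare_knob from where it was at the start of the episode above 0.03 m).
It also fails if it takes over 72 s, if anything falls off the work surface, if the arm or the gripper's body presses on something with over 40 N, if the wrist force passes 120 N, or if a joint passes its speed limit or range.

### The arm

A 7-joint arm with a two-finger parallel gripper is mounted at the origin on the work surface. World frame = base frame: x ahead of the robot, y to its left, z up, the work surface at z = 0. Lengths are in m, angles in rad, forces in N, time in s.
With the tool pointing down it reaches from about 0.35 to 0.9 m from the base axis. Payload 8.1 kg.
Tool frame: the origin (TCP) lies midway between the tips of the shut fingers; the grasp point (between the pads) lies 19 mm behind it; z points along the fingers, y is the line along which they close (so a half turn about z gives the same grasp; the last joint's range is limited). The gripper opens to 92 mm and grips with 3 to 60 N. Pads are 19 mm wide; open, the fingers measure 130 mm over their backs; the gripper's body (75 mm by 190 mm) begins 47 mm behind the grasp point.
Start: joints at [1.221, 0.434, 0.025, 1.573, -0.012, 1.134, -0.075], TCP at [0.153, -0.606, 0.227] pointing down, gripper open.
Joint ranges: [-2.62, 2.62], [-0.44, 2.09], [-1.27, 1.32], [0.08, 2.57], [-1.32, 4.46], [0.12, 2], [-2.74, 2.74]. Speed limits (rad/s): [2.22, 2.22, 3.01, 3.01, 3.14, 3.14, 3.14].

### API

Orientations are given as a rotation vector (axis times angle).
In Python, from plant import bot gives the robot as it stands.
- The arm moves only by the shell command python3 -m inch 'ROWS' [FORCE]. ROWS is JSON, a list of rows, each an object with "hand": the finger opening in cm, from 0 to 9.18; "dp": the shift along the tool's x, y, z in cm, a list of three; "roll": the turn about the tool's z in rad. A call has 1 to 5 rows; each row is the pose to reach, as a shift and turn from the pose commanded when the call began, along the tool's axes at that moment; what a row does not reach only later rows make up. A row lasts 1/12 s, in which the tool goes at most 41.7 mm and 7.16 degrees, less where a joint would pass 70% of its speed; a pose out of reach is approached as far as the arm can. A call with a gripper value outside its range is refused whole. The fingers move at their own pace and stop on an object; FORCE is the grip in N (left out, the last holds). Time passes only in rows, so rows that repeat a pose let the fingers close. It gives the time, the measured TCP pose, the force, the opening and the grip force at its end, in the units of the state.
- bot.get_state(): the state, without advancing time (a new reading comes with each control period).
- bot.get_image(name): name is "scene" or "top" or "wrist"; returns the picture (384x512x3 uint8, blue, green, red); there is no depth.
- bot.camera_info(name): a dict with "fx", "fy", "cx", "cy" (pixels), "R" (3x3) and "t" (3): a world point X has camera coordinates R X + t. Camera axes: x right, y down, z forward; pixel columns grow to the right and rows downward; lengths in m; the calibration is good to about 2 mm. A picture is of the moment at which its call begins: read the wrist's pose just before it. camera_info takes no time and is no camera call; for the wrist camera it gives the pose at the moment of the call.
- bot.close_job(): hands the job in; it is judged then, once.
The state is a dict: "clock": time; "q": joint angles; "dq": joint speeds; "joint_torque": joint torques, N m; "tool_pos": TCP position; "orientation": TCP orientation; "wrist_force": force on the tool from outside, world axes, zero at the start; "moment": the same for the moment, N m; "gripper_width": finger opening in m; "finger_force": force on a finger pad.
Only numpy, scipy, OpenCV 4.12 (cv2) and the standard library are available. Lean on these libraries where they do the work, as an engineer would, in place of code of your own. Each camera call takes 0.05 s, during which the arm holds its last target. There are 200 camera calls.

## Working session

There is one attempt and no reset: what is moved stays moved. The work goes in short steps, Python scripts to look and compute and a shell command to move; the robot and the scene stay as the last step left them, time stands still between calls to the robot, and variables do not carry over. Pictures are saved under pics/ and viewed, at most 10 in all, crops included, and the job is handed in when it is done.

```bash
ls; mkdir -p pics; python3 - <<'E'
from plant import bot
import cv2,numpy as np
s=bot.get_state();print(s)
ims=[]
for n in("scene","top"):
    im=bot.get_image(n);cv2.imwrite(f"pics/{n}0.png",im);c=bot.camera_info(n);print(n,c)
    cv2.imwrite(f"pics/{n}0b.png",cv2.resize(im,(800,600),interpolation=cv2.INTER_CUBIC))
E
```

```text
pics
{'clock': 0.0, 'q': array([ 1.22137735,  0.43522309,  0.02497673,  1.5741052 , -0.01162673,
        1.13403358, -0.07508542]), 'dq': array([-0.00044222,  0.00245049,  0.0005118 ,  0.00017021,  0.00083301,
       -0.0005062 , -0.00080113]), 'joint_torque': array([-9.40286809e-04, -6.67860103e+01,  9.84364562e-01, -3.14469230e+01,
       -6.06269413e-02,  4.26395237e-02,  9.55067731e-05]), 'tool_pos': array([ 0.15252007, -0.6055569 ,  0.22594183]), 'orientation': array([-3.11613389e+00, -3.86413905e-01,  5.06338476e-04]), 'wrist_force': array([-0.85536113,  0.40910863, -0.71433649]), 'moment': array([-0.01901368,  0.01546444, -0.01099759]), 'finger_force': 0.0, 'gripper_width': 0.09192939258334511}
scene {'fx': 466.76473408276627, 'fy': 466.76473408276627, 'cx': 257.0886919353229, 'cy': 184.12641601484668, 'R': array([[-8.24565926e-01,  5.65765281e-01,  8.24365941e-04],
       [ 3.95057105e-01,  5.76811721e-01, -7.14995191e-01],
       [-4.04994959e-01, -5.89235000e-01, -6.99128885e-01]]), 't': array([ 0.42692306, -0.13787149,  1.58494973])}
top {'fx': 371.7644358122498, 'fy': 371.7644358122498, 'cx': 249.47898607954164, 'cy': 192.5509549546656, 'R': array([[ 0.08611448, -0.9962826 ,  0.00229546],
       [-0.97558297, -0.0847921 , -0.20260349],
       [ 0.20204497,  0.01520768, -0.97925817]]), 't': array([-0.04417136,  0.50858542,  1.0237329 ])}
```

View pics/top0b.png

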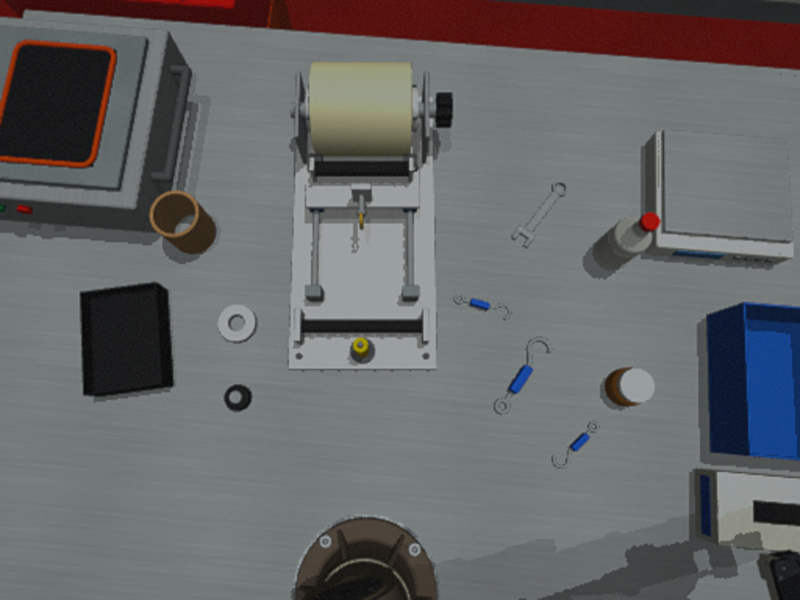

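View pics/scene0b.png

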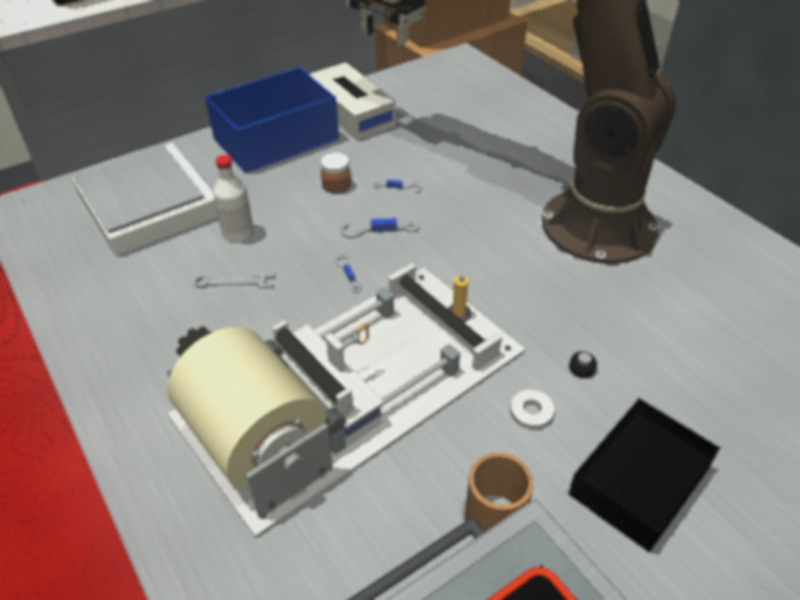

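Top view (800 px scale): there are three blue-gripped links, at (480,304), (522,379) and (580,441). The middle one is the largest, so it is the one meant. The post is at (361,345), the eye bolt at (362,215) and the bracket at (361,190).

```bash
cat > h.py <<'E'
from plant import bot
import cv2,numpy as np
from scipy.spatial.transform import Rotation as Ro
def ray(c,u,v):
    R=np.array(c["R"]);t=np.array(c["t"]);d=R.T@np.array([(u-c["cx"])/c["fx"],(v-c["cy"])/c["fy"],1]);return -R.T@t,d
def onz(c,u,v,z):
    o,d=ray(c,u,v);return o+d*(z-o[2])/d[2]
def proj(c,X):
    p=np.array(c["R"])@np.array(X)+np.array(c["t"]);return np.array([c["fx"]*p[0]/p[2]+c["cx"],c["fy"]*p[1]/p[2]+c["cy"]])
def tri(obs):
    A=np.zeros((3,3));b=np.zeros(3)
    for c,u,v in obs:
        o,d=ray(c,u,v);d=d/np.linalg.norm(d);M=np.eye(3)-np.outer(d,d);A+=M;b+=M@o
    return np.linalg.solve(A,b)
def mask(im,lo,hi): return cv2.inRange(cv2.cvtColor(im,cv2.COLOR_BGR2HSV),lo,hi)
BL=((105,150,60),(125,255,255));YE=((22,150,80),(35,255,255))
def toolyaw(s):
    x=Ro.from_rotvec(s["orientation"]).as_matrix();return np.degrees(np.arctan2(x[1,0],x[0,0])),x
def todp(s,target):  # world target TCP -> dp cm in tool axes
    return Ro.from_rotvec(s["orientation"]).as_matrix().T@(np.array(target)-s["tool_pos"])*100
E
python3 - <<'E'
from h import *
for n in("top","scene"):
    im=cv2.imread(f"pics/{n}0.png");c=bot.camera_info(n)
    for nm,m,z in(("blue",mask(im,*BL),.013),("yel",mask(im,*YE),.1)):
        for k in cv2.findContours(m,0,2)[0]:
            if cv2.contourArea(k)>15:
                (u,v),wh,a=cv2.minAreaRect(k);print(n,nm,np.round([u,v],1),np.round(wh,1),round(a,1),onz(c,u,v,z).round(4))
c=bot.camera_info("top");k=1.5625
for nm,u,v,z in(("eye",502,406,.004),("crown-ish",541,340,.004),("plateL",290,369,.012),("plateR",436,369,.012),("bracket",361,190,.136),("eyebolt",362,215,.12),("post",361,343,.1)):
    print(nm,onz(c,u/k,v/k,z).round(4))
im=cv2.imread("pics/top0.png")
cv2.imwrite("pics/c1.png",cv2.resize(im[180:310,280:400],None,fx=5,fy=4.6,interpolation=cv2.INTER_CUBIC))
E
```

```text
top blue [370.8 282.3] [ 4.2 12. ] 45.0 [ 0.2875 -0.3677  0.013 ]
top blue [332.8 242.2] [ 6.1 18.9] 33.7 [ 0.392  -0.2549  0.013 ]
top blue [493. 244.] [100.  36.] 90.0 [ 0.4272 -0.7216  0.013 ]
top blue [306.6 194.1] [11.4  4. ] 15.9 [ 0.5287 -0.1706  0.013 ]
top yel [230.3 220.8] [8.5 9.2] 45.0 [0.4181 0.0445 0.1   ]
scene blue [245.  142.5] [ 3. 14.] 90.0 [ 0.3917 -0.2555  0.013 ]
scene blue [175.2  75.1] [52.2 78.1] 72.8 [ 0.3885 -0.769   0.013 ]
eye [ 0.3388 -0.2253  0.004 ]
crown-ish [ 0.4693 -0.2938  0.004 ]
plateL [0.3725 0.1759 0.012 ]
plateR [ 0.3961 -0.0971  0.012 ]
bracket [0.6889 0.0668 0.136 ]
eyebolt [0.6483 0.0619 0.12  ]
post [0.4216 0.0427 0.1   ]
```

View pics/c1.png

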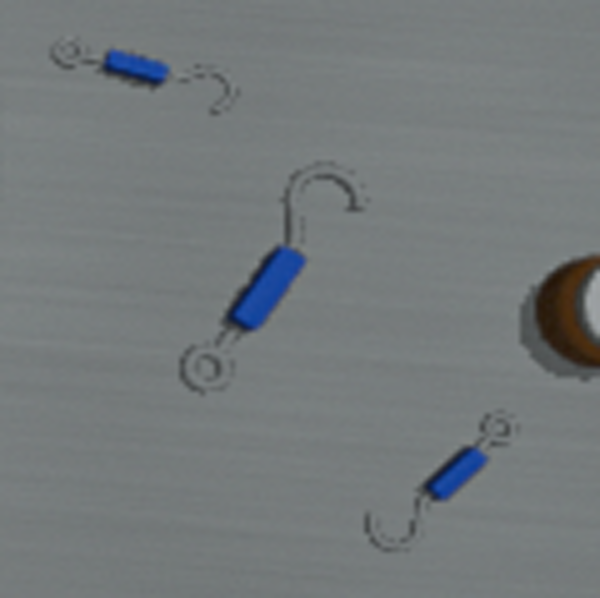

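The enlarged crop confirms it: the largest link has its grip at crop (267,288), its round eye at (207,367), and its hook near (325,190), open to the right.

```bash
python3 - <<'E'
from h import *
s=bot.get_state();print(todp(s,(.392,-.255,.2)),toolyaw(s))
E
```

```text
[ 31.78584345 -28.14894228   2.63879262] (np.float64(14.135342174314795), array([[ 9.69721553e-01,  2.44212814e-01, -4.58949605e-04],
       [ 2.44213217e-01, -9.69720628e-01,  1.34456406e-03],
       [-1.16693127e-04, -1.41593431e-03, -9.99998991e-01]]))
```

```bash
M='[{"dp":[15,-13.5,0],"roll":0.55}]'; python3 -m inch '[{"dp":[3,-2.6,0],"roll":0.1},{"dp":[6,-5.3,0],"roll":0.2},{"dp":[9,-8,0],"roll":0.3},{"dp":[12,-10.6,0],"roll":0.4},{"dp":[15,-13.3,0],"roll":0.5}]'; python3 - <<'E'
from h import *
s=bot.get_state();print(todp(s,(.392,-.255,.2)),toolyaw(s)[0])
E
```

```text
[ 31.78584345 -28.14894228   2.63879262] 14.135342174314795$[0]: bad value
```

```bash
python3 -m inch '[{"hand":6,"dp":[3,-2.6,0],"roll":0.1},{"hand":6,"dp":[6,-5.3,0],"roll":0.2},{"hand":6,"dp":[9,-8,0],"roll":0.3},{"hand":6,"dp":[12,-10.6,0],"roll":0.4},{"hand":6,"dp":[15,-13.3,0],"roll":0.5}]'; python3 - <<'E'
from h import *
s=bot.get_state();print(todp(s,(.392,-.255,.2)),toolyaw(s)[0])
E
```

```text
clock: 0.52
tool_pos: [0.2662, -0.4387, 0.2264]
orientation: [-3.115, 0.405, 0.0]
wrist_force: [0.5, 0.4, 0.1]
gripper_width: 0.0632
finger_force: 0.0
[  7.46906726 -20.97350548   2.64764054] -14.813844520104299
```

```bash
python3 -m inch '[{"hand":6,"dp":[1.4,-4,0.5],"roll":0.1},{"hand":6,"dp":[2.8,-8,1],"roll":0.2},{"hand":6,"dp":[4.2,-12,1.5],"roll":0.26},{"hand":6,"dp":[5.6,-16,2],"roll":0.26},{"hand":6,"dp":[7.2,-20,2.6],"roll":0.26}]'; python3 -m inch '[{"hand":6,"dp":[0,0,0],"roll":0},{"hand":6,"dp":[0,0,0],"roll":0}]'; python3 - <<'E'
from h import *
s=bot.get_state();c=bot.camera_info("wrist");im=bot.get_image("wrist");cv2.imwrite("pics/w1.png",im)
print(todp(s,(.392,-.255,.2)),toolyaw(s)[0],c["fx"],-c["R"].T@c["t"]-s["tool_pos"])
for k in cv2.findContours(mask(im,*BL),0,2)[0]:
    if cv2.contourArea(k)>50:
        (u,v),wh,a=cv2.minAreaRect(k);print(u,v,wh,a,onz(c,u,v,.026),[onz(c,*p,.026).round(4) for p in cv2.boxPoints(((u,v),wh,a))])
E
```

```text
clock: 0.93
tool_pos: [0.3821, -0.2681, 0.2015]
orientation: [3.038, -0.798, 0.0]
wrist_force: [1.1, 0.2, 0.3]
gripper_width: 0.06
finger_force: 0.0
clock: 1.1
tool_pos: [0.3828, -0.2677, 0.2012]
orientation: [-3.04, 0.789, 0.001]
wrist_force: [-0.2, -0.9, 0.9]
gripper_width: 0.06
finger_force: 0.0
[ 0.18773339 -1.55771284  0.12105769] -29.085601313837476 289.28301445752396 [ 0.05939679 -0.03347181  0.15707947]
362.79998779296875 199.10000610351562 (12.965337753295898, 30.04163360595703) 18.434947967529297 [ 0.29642671 -0.36476247  0.026     ] [array([ 0.2887, -0.347 ,  0.026 ]), array([ 0.3156, -0.3714,  0.026 ]), array([ 0.304 , -0.3821,  0.026 ]), array([ 0.2767, -0.3579,  0.026 ])]
243.0 171.5 (47.0, 14.0) 90.0 [ 0.3951496  -0.25620923  0.026     ] [array([ 0.4227, -0.2628,  0.026 ]), array([ 0.4149, -0.2767,  0.026 ]), array([ 0.3664, -0.2494,  0.026 ]), array([ 0.3745, -0.2348,  0.026 ])]
121.10000610351562 102.30000305175781 (11.384199142456055, 34.7850456237793) 71.56504821777344 [ 0.52733067 -0.17747675  0.026     ] [array([ 0.537 , -0.1598,  0.026 ]), array([ 0.5288, -0.1982,  0.026 ]), array([ 0.5176, -0.1951,  0.026 ]), array([ 0.5258, -0.1564,  0.026 ])]
```

View pics/w1.png

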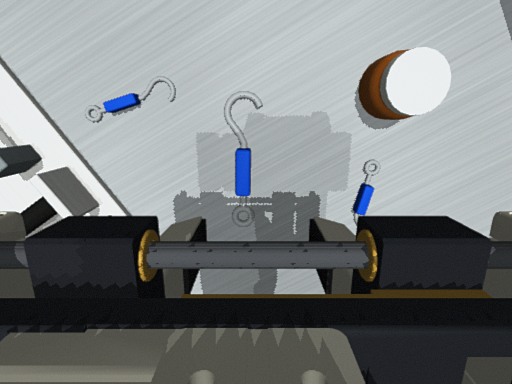

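Wrist view: the link lies nearly vertical. Its grip is at (243,171), round eye at (243,215) and hook arc centre near (243,109).

```bash
python3 - <<'E'
from h import *
s=bot.get_state();c=bot.camera_info("wrist");im=cv2.imread("pics/w1.png")
m=mask(im,*BL);m[:,:200]=0;m[:,300:]=0
M=cv2.moments(m,True);u,v=M["m10"]/M["m00"],M["m01"]/M["m00"];g=onz(c,u,v,.024);print(u,v,g)
p=[np.mean(np.where(m[y])[0]) for y in(152,160,170,180,190)];print(p)
a=onz(c,p[0],152,.026);b=onz(c,p[-1],190,.026);d=a-b;print("yaw grip",np.degrees(np.arctan2(d[1],d[0])))
a=onz(c,243,215,.004);print("eye",a);d=g-a;print(np.degrees(np.arctan2(d[1],d[0])),np.hypot(*d[:2]))
yaw=toolyaw(s)[0];print(yaw,todp(s,(g[0],g[1],.003)))
E
```

```text
242.535552193646 171.7609682299546 [ 0.39379736 -0.25734054  0.024     ]
[np.float64(243.0), np.float64(242.5), np.float64(242.5), np.float64(242.5), np.float64(242.5)]
yaw grip -30.731582794666224
eye [ 0.3414659  -0.22671417  0.004     ]
-30.33779726903782 0.06063461945026159
-29.28269554477957 [ 0.47133119 -1.6646554  19.83476621]
```

```bash
python3 -m inch '[{"hand":5,"dp":[0.45,-1.65,4],"roll":0.02},{"hand":5,"dp":[0.45,-1.65,8],"roll":0.02},{"hand":5,"dp":[0.45,-1.65,12],"roll":0.02},{"hand":5,"dp":[0.45,-1.65,16],"roll":0.02},{"hand":5,"dp":[0.45,-1.65,18],"roll":0.02}]'; python3 -m inch '[{"hand":5,"dp":[0,0,0.8],"roll":0},{"hand":5,"dp":[0,0,1.5],"roll":0},{"hand":5,"dp":[0,0,1.5],"roll":0},{"hand":5,"dp":[0,0,1.5],"roll":0}]';python3 - <<'E'
from h import *
s=bot.get_state();print(s["tool_pos"],toolyaw(s)[0],todp(s,(.3938,-.2573,.005)))
E
```

```text
clock: 1.57
tool_pos: [0.3907, -0.2588, 0.0181]
orientation: [3.029, -0.832, -0.007]
wrist_force: [-1.1, -0.5, 0.3]
gripper_width: 0.0501
finger_force: 0.0
clock: 1.9
tool_pos: [0.3942, -0.2589, 0.0076]
orientation: [3.03, -0.829, 0.002]
wrist_force: [-0.4, 0.2, 0.2]
gripper_width: 0.0499
finger_force: 0.0
[ 0.39416366 -0.2589116   0.00755691] -30.613468132839742 [-0.11376292 -0.12024196  0.25548578]
```

```bash
python3 -m inch '[{"hand":5,"dp":[-0.1,-0.1,0.2],"roll":0},{"hand":2.5,"dp":[-0.1,-0.1,0.2],"roll":0},{"hand":1,"dp":[-0.1,-0.1,0.2],"roll":0},{"hand":1,"dp":[-0.1,-0.1,0.2],"roll":0},{"hand":1,"dp":[-0.1,-0.1,0.2],"roll":0}]' 35; python3 -m inch '[{"hand":1,"dp":[0,0,0],"roll":0},{"hand":1,"dp":[0,0,0],"roll":0},{"hand":1,"dp":[0,0,-4],"roll":0},{"hand":1,"dp":[0,0,-8],"roll":0},{"hand":1,"dp":[0,0,-12],"roll":0}]';python3 -m inch '[{"hand":1,"dp":[0,0,-4],"roll":0},{"hand":1,"dp":[0,0,-6],"roll":0},{"hand":1,"dp":[0,0,-6],"roll":0},{"hand":1,"dp":[0,0,-6],"roll":0}]'; python3 - <<'E'
from h import *
s=bot.get_state();c=bot.camera_info("wrist");im=bot.get_image("wrist");cv2.imwrite("pics/w2.png",im)
print(s["tool_pos"],toolyaw(s)[0],s["wrist_force"])
c2=bot.camera_info("wrist");print(np.abs(c2["t"]-c["t"]))
# camera in tool frame
X=Ro.from_rotvec(s["orientation"]).as_matrix();print("cam pos in tool",X.T@(-c["R"].T@c["t"]-s["tool_pos"]));print(c["R"]@X)
cv2.imwrite("pics/w2b.png",cv2.resize(im[60:300,100:400],None,fx=2.5,fy=2.5))
E
```

```text
clock: 2.32
tool_pos: [0.3936, -0.2567, 0.005]
orientation: [3.03, -0.828, 0.001]
wrist_force: [-0.2, 0.3, -0.5]
gripper_width: 0.0276
finger_force: 0.0
clock: 2.73
tool_pos: [0.3923, -0.256, 0.1253]
orientation: [-3.03, 0.827, 0.005]
wrist_force: [0.6, -0.6, -1.8]
gripper_width: 0.0177
finger_force: 35.0
clock: 3.07
tool_pos: [0.3937, -0.2568, 0.1853]
orientation: [3.03, -0.828, 0.003]
wrist_force: [-0.0, 0.7, -2.2]
gripper_width: 0.0176
finger_force: 35.0
[ 0.39371495 -0.2568262   0.185299  ] -30.562559598448434 [-0.04394512  0.74169634 -2.22899302]
[9.19150393e-05 1.46131075e-03 3.56194136e-04]
cam pos in tool [ 0.06800513  0.00025272 -0.15714127]
[[ 2.74343540e-04  9.99999247e-01 -1.19652450e-03]
 [-9.68348717e-01 -3.29937680e-05 -2.49601205e-01]
 [-2.49601057e-01  1.22712945e-03  9.68347978e-01]]
```

View pics/w2b.png

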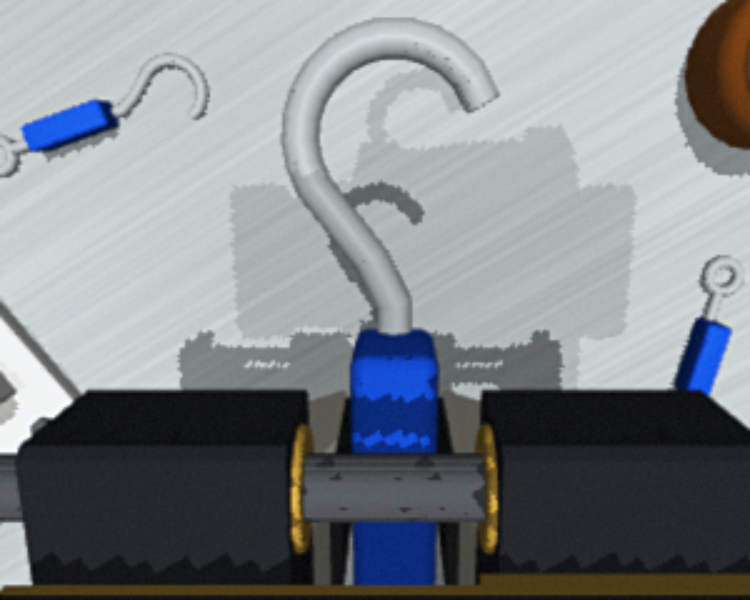

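The link is held squarely, with the hook clear and open to the right. I'm carrying it towards the unwinder while turning it to the start yaw.

```bash
python3 -m inch '[{"hand":1,"dp":[0.6,-3.3,0],"roll":-0.12},{"hand":1,"dp":[1.2,-6.6,0],"roll":-0.24},{"hand":1,"dp":[1.8,-9.9,0],"roll":-0.36},{"hand":1,"dp":[2.4,-13.2,0],"roll":-0.48},{"hand":1,"dp":[3,-16.5,0],"roll":-0.6}]'; python3 -m inch '[{"hand":1,"dp":[0,0,0],"roll":-0.12},{"hand":1,"dp":[0,0,0],"roll":-0.24},{"hand":1,"dp":[0,0,0],"roll":-0.36},{"hand":1,"dp":[0,0,0],"roll":-0.48},{"hand":1,"dp":[0,0,0],"roll":-0.6}]';python3 -m inch '[{"hand":1,"dp":[0,0,0],"roll":-0.12},{"hand":1,"dp":[0,0,0],"roll":-0.24},{"hand":1,"dp":[0,0,0],"roll":-0.36},{"hand":1,"dp":[0,0,0],"roll":-0.48},{"hand":1,"dp":[0,0,0],"roll":-0.6}]';python3 -m inch '[{"hand":1,"dp":[0,0,0],"roll":-0.12},{"hand":1,"dp":[0,0,0],"roll":-0.24},{"hand":1,"dp":[0,0,0],"roll":-0.36},{"hand":1,"dp":[0,0,0],"roll":-0.48},{"hand":1,"dp":[0,0,0],"roll":-0.55}]';python3 - <<'E'
from h import *
s=bot.get_state();c=bot.camera_info("wrist");im=bot.get_image("wrist");cv2.imwrite("pics/w3.png",im)
print(s["tool_pos"],toolyaw(s)[0],s["wrist_force"],todp(s,(.606,-.011,.185)))
np.savez("w3",**c)
X=Ro.from_rotvec(s["orientation"]).as_matrix()
print("post px",proj(c,(.42,.043,.1)),"eye px",proj(c,(.648,.062,.12)))
# hook crown from w2, tool frame
Rt=np.array([[0,1,0],[-.96835,0,-.2496],[-.2496,0,.96835]]);C=np.array([.068,.0,-.1571])
def tp(u,v,z=.0013):
    d=Rt.T@np.array([(u-c["cx"])/c["fx"],(v-c["cy"])/c["fy"],1]);return C+d*(z-C[2])/d[2]
for u,v in((258,66.8),(100+283/2.5,60+120/2.5)):print(tp(u,v))
E
```

```text
clock: 3.53
tool_pos: [0.5025, -0.1282, 0.1823]
orientation: [-3.138, -0.114, 0.006]
wrist_force: [0.4, -0.7, -1.6]
gripper_width: 0.0177
finger_force: 35.0
clock: 3.95
tool_pos: [0.5017, -0.1293, 0.182]
orientation: [-2.963, -1.037, 0.006]
wrist_force: [-0.5, -0.4, -2.2]
gripper_width: 0.018
finger_force: 35.0
clock: 4.37
tool_pos: [0.5017, -0.1294, 0.1821]
orientation: [-2.524, -1.865, 0.004]
wrist_force: [0.3, 0.1, -1.6]
gripper_width: 0.018
finger_force: 35.0
clock: 4.78
tool_pos: [0.5016, -0.1294, 0.1821]
orientation: [-1.921, -2.48, 0.002]
wrist_force: [0.2, 0.3, -1.8]
gripper_width: 0.0178
finger_force: 35.0
[ 0.5016406  -0.12944088  0.18212766] 104.49014965600195 [ 0.20223324  0.267701   -1.77088882] [ 8.85687486 13.06654935 -0.30792601]
post px [205.56538946 -63.95621694] eye px [543.70593614 -13.52881133]
[0.09228419 0.00035754 0.0013    ]
[ 0.0721017  -0.02322596  0.0013    ]
```

View pics/w3.png

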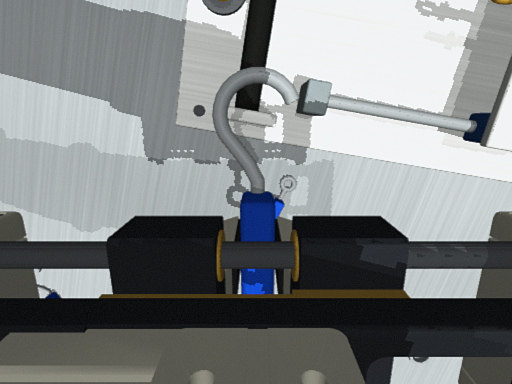

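```bash
python3 -m inch '[{"hand":1,"dp":[2,3,0],"roll":0},{"hand":1,"dp":[4,6,0],"roll":0},{"hand":1,"dp":[6,9,0],"roll":0},{"hand":1,"dp":[7.5,11,0],"roll":0},{"hand":1,"dp":[8.8,13,0],"roll":0}]';python3 -m inch '[{"hand":1,"dp":[0,0,0],"roll":0},{"hand":1,"dp":[0,0,0],"roll":0}]'; python3 - <<'E'
from h import *
s=bot.get_state();c=bot.camera_info("wrist");im=bot.get_image("wrist");cv2.imwrite("pics/w4.png",im)
print(s["tool_pos"],toolyaw(s)[0],s["wrist_force"])
np.savez("w4",**c)
print("post px",proj(c,(.42,.043,.1)),"eye px",proj(c,(.648,.062,.12)),proj(c,(.689,.066,.136)))
m=mask(im,(15,60,40),(35,255,255));
for k in cv2.findContours(m,0,2)[0]:
    if cv2.contourArea(k)>20: print(cv2.boundingRect(k),cv2.contourArea(k))
E
```

```text
clock: 5.25
tool_pos: [0.6076, -0.0104, 0.1823]
orientation: [-1.931, -2.474, 0.002]
wrist_force: [0.2, -0.6, -1.3]
gripper_width: 0.0178
finger_force: 35.0
clock: 5.42
tool_pos: [0.6072, -0.011, 0.1824]
orientation: [-1.929, -2.476, 0.002]
wrist_force: [-0.4, -0.4, -2.2]
gripper_width: 0.018
finger_force: 35.0
[ 0.60719885 -0.01100991  0.18237921] 104.15729862209712 [-0.37182212 -0.39220648 -2.18130828]
post px [40.16578321 72.85640911] eye px [334.57795387 122.93844687] [398.97748584 132.6299667 ]
(99, 289, 311, 9) 1434.0
(290, 230, 10, 52) 257.5
(216, 230, 10, 52) 282.5
(308, 113, 39, 12) 286.0
(26, 53, 86, 44) 2390.5
(446, 49, 66, 193) 6611.5
```

View pics/w4.png

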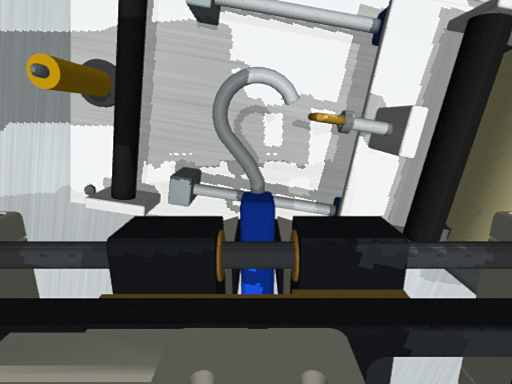

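Wrist view: brass eye at u 308–347, v 113–125 (about 325,118). The bolt runs right to the bracket face at about (390,130). The pin top is at (40,70), and the hook tip is at (293,100).

```bash
python3 - <<'E'
from h import *
c=dict(np.load("w4.npz"));im=cv2.imread("pics/w4.png");
pin=onz(c,40,70,.111);print("pin",pin)
m=mask(im,(15,60,40),(35,255,255))[100:140,300:360]
ys,xs=np.where(m);print("cols",[(u+300,round(ys[xs==u].mean()+100,1),(xs==u).sum()) for u in range(5,52,4) if (xs==u).any()])
# unwinder axes guess
ey=onz(c,320,117.5,.13);d=ey-pin;yaw=np.arctan2(d[1],d[0]);print("eye",ey,np.degrees(yaw),np.hypot(*d[:2]))
ux=np.array([np.cos(yaw),np.sin(yaw),0])
for e in(0.14,.145,.15,.155,.16,.165,.17,.175,.18,.185,.19,.195,.2,.205,.21,.215,.22,.225,.23):
    b=np.array([pin[0],pin[1],0])+ux*e
    pts=[(-12.5,100),(-12.5,122),(0,134.5),(12.5,122),(12.5,100)]
    print(e,[proj(c,b+ux*x/1e3+[0,0,z/1e3]).round(0).tolist() for x,z in pts])
E
```

```text
pin [0.42766069 0.04542526 0.111     ]
cols [(309, np.float64(116.5), np.int64(6)), (313, np.float64(116.5), np.int64(8)), (317, np.float64(117.0), np.int64(9)), (321, np.float64(117.0), np.int64(9)), (325, np.float64(118.0), np.int64(9)), (329, np.float64(118.5), np.int64(10)), (333, np.float64(119.0), np.int64(9)), (337, np.float64(119.5), np.int64(10)), (341, np.float64(120.0), np.int64(9)), (345, np.float64(120.5), np.int64(6))]
eye [0.63439487 0.06262389 0.13      ] 4.755600834589324 0.20744834029627068
0.14 [[213.0, 100.0], [209.0, 99.0], [224.0, 101.0], [243.0, 105.0], [245.0, 106.0]]
0.145 [[220.0, 101.0], [216.0, 100.0], [231.0, 102.0], [250.0, 106.0], [251.0, 107.0]]
0.15 [[226.0, 102.0], [223.0, 101.0], [239.0, 103.0], [257.0, 107.0], [257.0, 108.0]]
0.155 [[232.0, 104.0], [230.0, 102.0], [246.0, 105.0], [264.0, 108.0], [263.0, 109.0]]
0.16 [[238.0, 105.0], [236.0, 103.0], [253.0, 106.0], [271.0, 109.0], [269.0, 110.0]]
0.165 [[245.0, 106.0], [243.0, 105.0], [260.0, 107.0], [277.0, 110.0], [276.0, 111.0]]
0.17 [[251.0, 107.0], [250.0, 106.0], [268.0, 108.0], [284.0, 112.0]
[... 354 characters left out ...]
, 116.0]]
0.195 [[282.0, 112.0], [284.0, 112.0], [304.0, 114.0], [318.0, 117.0], [312.0, 117.0]]
0.2 [[288.0, 113.0], [291.0, 113.0], [311.0, 116.0], [325.0, 119.0], [318.0, 118.0]]
0.205 [[294.0, 114.0], [298.0, 114.0], [318.0, 117.0], [331.0, 120.0], [325.0, 119.0]]
0.21 [[300.0, 115.0], [304.0, 115.0], [325.0, 118.0], [338.0, 121.0], [331.0, 121.0]]
0.215 [[306.0, 116.0], [311.0, 116.0], [332.0, 119.0], [345.0, 122.0], [337.0, 122.0]]
0.22 [[312.0, 117.0], [318.0, 117.0], [339.0, 121.0], [351.0, 123.0], [343.0, 123.0]]
0.225 [[318.0, 118.0], [325.0, 119.0], [346.0, 122.0], [358.0, 124.0], [349.0, 124.0]]
0.23 [[325.0, 119.0], [331.0, 120.0], [353.0, 123.0], [365.0, 126.0], [355.0, 125.0]]
```

```bash
python3 -m inch '[{"hand":1,"dp":[0,0,1.5],"roll":0},{"hand":1,"dp":[0,0,3],"roll":0},{"hand":1,"dp":[0,0,4.5],"roll":0},{"hand":1,"dp":[0,0,5.8],"roll":0},{"hand":1,"dp":[0,0,6.4],"roll":0}]';python3 -m inch '[{"hand":1,"dp":[0,0,0],"roll":0},{"hand":1,"dp":[0,0,0],"roll":0}]'; cat > look.py <<'E'
from h import *
import sys
n=sys.argv[1]
s=bot.get_state();c=bot.camera_info("wrist");im=bot.get_image("wrist");cv2.imwrite(f"pics/{n}.png",im);np.savez(n,**c)
yaw,X=toolyaw(s);print(s["clock"],s["tool_pos"].round(4),yaw,s["wrist_force"].round(1))
hc=s["tool_pos"]+X@np.array([.0685,.0006,.0013]);print("hook centre",hc.round(4))
m=mask(im,(15,60,40),(35,255,255));m[:,:200]=0;m[:,420:]=0;m[200:]=0;ys,xs=np.where(m)
if len(xs): print("brass u",xs.min(),xs.max(),"v",ys.min(),ys.max(),"front",onz(c,xs.min(),ys[xs==xs.min()].mean(),.105).round(4))
cv2.imwrite(f"pics/{n}b.png",cv2.resize(im[40:220,150:450],None,fx=2.6,fy=2.6))
E
python3 look.py w5;python3 - <<'E'
from h import *
s=bot.get_state();print(todp(s,(.6393,-.0049,.118)))
E
```

```text
clock: 5.88
tool_pos: [0.606, -0.0143, 0.1182]
orientation: [-1.933, -2.473, 0.004]
wrist_force: [0.2, -0.6, -1.5]
gripper_width: 0.0176
finger_force: 35.0
clock: 6.05
tool_pos: [0.6075, -0.0131, 0.1205]
orientation: [-1.933, -2.476, 0.001]
wrist_force: [-0.4, 0.3, -1.3]
gripper_width: 0.0177
finger_force: 35.0
6.05 [ 0.6075 -0.0131  0.1205] 104.05769363479148 [-0.4  0.3 -1.3]
hook centre [0.5915 0.0535 0.1193]
brass u 325 382 v 106 123 front [0.6294 0.0621 0.105 ]
[0.00901026 3.231888   0.31149445]
```

```bash
python3 -m inch '[{"hand":1,"dp":[-0.1,0.7,0],"roll":0},{"hand":1,"dp":[-0.2,1.4,0],"roll":0},{"hand":1,"dp":[-0.2,2,0],"roll":0},{"hand":1,"dp":[-0.2,2,0],"roll":0},{"hand":1,"dp":[-0.2,2,0],"roll":0}]'; python3 look.py w6
```

```text
clock: 6.52
tool_pos: [0.6282, -0.0094, 0.1207]
orientation: [1.932, 2.477, 0.001]
wrist_force: [0.2, 0.1, -1.7]
gripper_width: 0.0176
finger_force: 35.0
6.5167 [ 0.6282 -0.0094  0.1207] 104.1052279924564 [ 0.2  0.1 -1.7]
hook centre [0.6121 0.0572 0.1194]
brass u 291 341 v 104 121 front [0.6307 0.0624 0.105 ]
```

View pics/w6b.png

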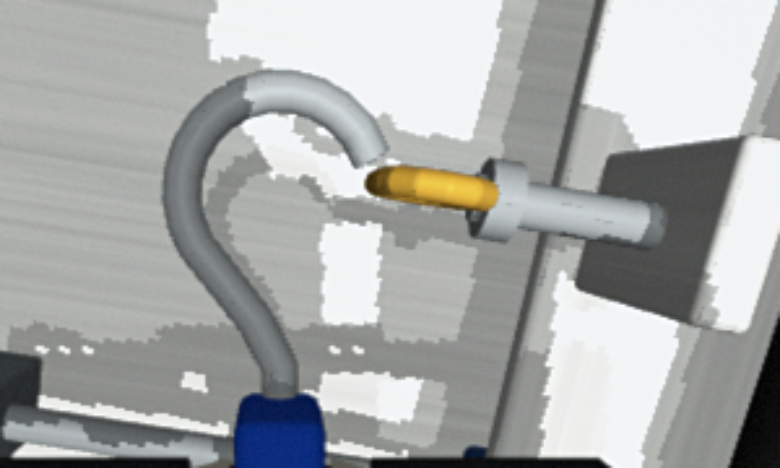

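The tip is at crop (370,155) and the eye front at (367,183). The hook centre sits about 4 mm to -y of the eye line, so I'll correct that and advance about 12 mm.

```bash
python3 -m inch '[{"hand":1,"dp":[0.4,0,0.1],"roll":0},{"hand":1,"dp":[0.35,0.5,0.2],"roll":0},{"hand":1,"dp":[0.2,1.15,0.2],"roll":0},{"hand":1,"dp":[0.2,1.15,0.2],"roll":0},{"hand":1,"dp":[0.2,1.15,0.2],"roll":0}]'; python3 look.py w7
```

```text
clock: 6.98
tool_pos: [0.6388, -0.005, 0.1185]
orientation: [1.932, 2.477, 0.0]
wrist_force: [-0.5, 0.5, -1.9]
gripper_width: 0.0176
finger_force: 35.0
6.9833 [ 0.6388 -0.005   0.1185] 104.08025318934165 [-0.5  0.5 -1.9]
hook centre [0.6227 0.0616 0.1172]
brass u 271 320 v 107 124 front [0.6304 0.0626 0.105 ]
```

View pics/w7b.png

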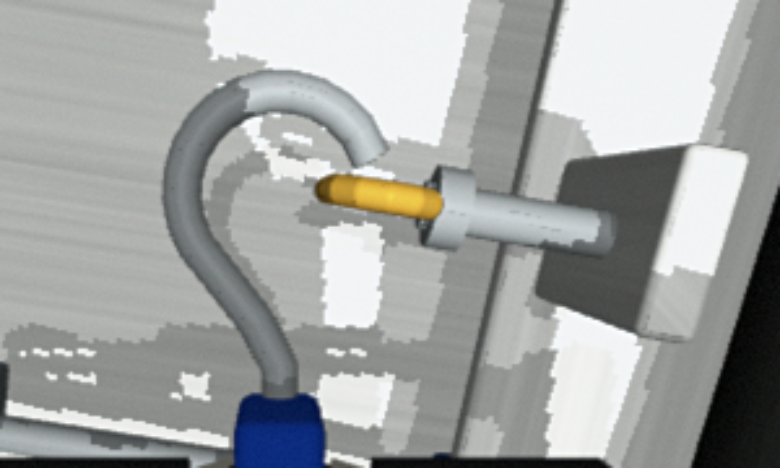

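Tip now at crop (370,157), eye middle about (375,198). Alignment is within 1 mm, so I'm starting the swing about the hook centre.

```bash
python3 -m inch '[{"hand":1,"dp":[0.04,-0.63,0],"roll":0.1},{"hand":1,"dp":[0.15,-1.31,0],"roll":0.2},{"hand":1,"dp":[0.24,-1.64,0],"roll":0.25},{"hand":1,"dp":[0.24,-1.64,0],"roll":0.25}]'; python3 look.py w8
```

```text
clock: 7.37
tool_pos: [0.621, -0.0067, 0.1187]
orientation: [-2.228, -2.214, 0.001]
wrist_force: [-0.0, 0.2, -1.7]
gripper_width: 0.0177
finger_force: 35.0
7.3667 [ 0.621  -0.0067  0.1187] 89.63848316742845 [-0.   0.2 -1.7]
hook centre [0.622  0.0617 0.1174]
brass u 272 321 v 98 113 front [0.6306 0.0631 0.105 ]
```

View pics/w8b.png

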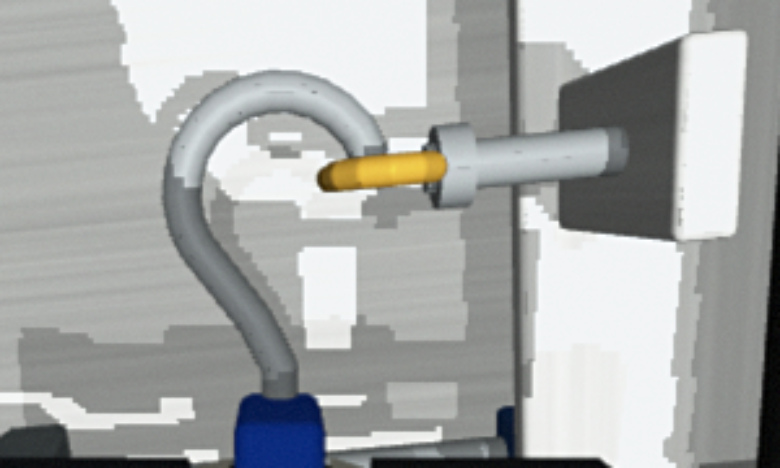

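The tip is just behind the eye at crop (370,150). The hook is about 1 mm short of the hole middle, so I'll add 0.7 mm and swing on gently.

```bash
python3 -m inch '[{"hand":1,"dp":[0,0.07,0],"roll":0},{"hand":1,"dp":[0.01,-0.27,0],"roll":0.05},{"hand":1,"dp":[0.04,-0.61,0],"roll":0.1},{"hand":1,"dp":[0.09,-0.95,0],"roll":0.15},{"hand":1,"dp":[0.15,-1.29,0],"roll":0.2}]';python3 -m inch '[{"hand":1,"dp":[0.01,-0.34,0],"roll":0.05},{"hand":1,"dp":[0.04,-0.68,0],"roll":0.1},{"hand":1,"dp":[0.09,-1.02,0],"roll":0.15},{"hand":1,"dp":[0.15,-1.36,0],"roll":0.2},{"hand":1,"dp":[0.15,-1.36,0],"roll":0.2}]'; python3 look.py w9
```

```text
clock: 7.83
tool_pos: [0.6091, -0.0052, 0.1185]
orientation: [-2.437, -1.983, -0.0]
wrist_force: [0.5, 0.6, -2.4]
gripper_width: 0.0175
finger_force: 35.0
clock: 8.25
tool_pos: [0.5957, -0.0005, 0.1186]
orientation: [-2.622, -1.73, 0.0]
wrist_force: [-0.3, 0.6, -0.9]
gripper_width: 0.0172
finger_force: 35.0
8.25 [ 5.957e-01 -5.000e-04  1.186e-01] 66.84072194520454 [-0.3  0.6 -0.9]
hook centre [0.6232 0.0623 0.1173]
brass u 267 312 v 77 108 front [0.6306 0.0641 0.105 ]
```

View pics/w9b.png

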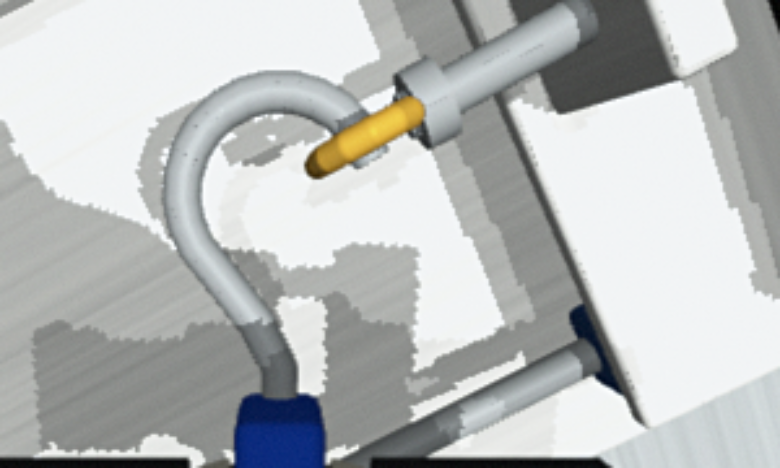

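The tip shows on the far side of the brass eye, around crop (370,155), so it is through. I'll finish the swing.

```bash
python3 -m inch '[{"hand":1,"dp":[0.04,-0.68,0],"roll":0.1},{"hand":1,"dp":[0.15,-1.36,0],"roll":0.2},{"hand":1,"dp":[0.32,-2.02,0],"roll":0.3},{"hand":1,"dp":[0.56,-2.66,0],"roll":0.4},{"hand":1,"dp":[0.87,-3.28,0],"roll":0.5}]';python3 look.py w10;python3 -m inch '[{"hand":1,"dp":[0.04,-0.68,0],"roll":0.1},{"hand":1,"dp":[0.15,-1.36,0],"roll":0.2},{"hand":1,"dp":[0.32,-2.02,0],"roll":0.3},{"hand":1,"dp":[0.56,-2.66,0],"roll":0.4},{"hand":1,"dp":[0.87,-3.28,0],"roll":0.5}]'; python3 -m inch '[{"hand":1,"dp":[0.03,-0.54,0],"roll":0.08},{"hand":1,"dp":[0.03,-0.54,0],"roll":0.08}]';python3 look.py w11
```

```text
clock: 8.72
tool_pos: [0.5693, 0.0199, 0.1186]
orientation: [2.97, 1.025, 0.0]
wrist_force: [-0.7, -0.2, -0.4]
gripper_width: 0.0179
finger_force: 35.0
8.7167 [0.5693 0.0199 0.1186] 38.07057185775797 [-0.7 -0.2 -0.4]
hook centre [0.6236 0.0616 0.1173]
brass u 260 292 v 55 102 front [0.6319 0.0653 0.105 ]
clock: 9.18
tool_pos: [0.556, 0.0512, 0.1186]
orientation: [3.13, 0.262, 0.0]
wrist_force: [0.2, -0.3, -1.5]
gripper_width: 0.018
finger_force: 35.0
clock: 9.35
tool_pos: [0.5554, 0.0579, 0.1186]
orientation: [-3.138, -0.14, -0.0]
wrist_force: [-0.9, 0.8, -1.1]
gripper_width: 0.0176
finger_force: 35.0
9.35 [0.5554 0.0579 0.1186] 5.111773486616401 [-0.9  0.8 -1.1]
hook centre [0.6237 0.0634 0.1174]
brass u 252 265 v 48 102 front [0.6536 0.0686 0.105 ]
```

View pics/w11.png

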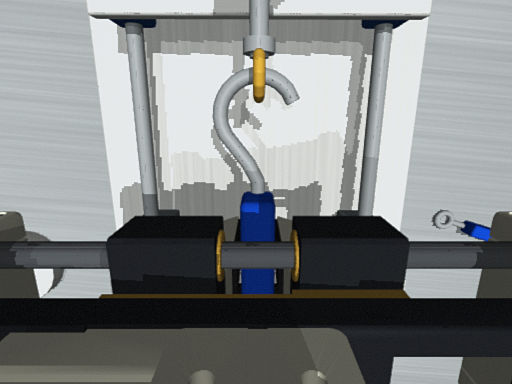

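The hook is through the eye and the link is aligned with the bolt (eye at (259,75), bolt vertical). I've already viewed 12 pictures, over the limit of 10, so I'll work from numbers only from here. Next I'm refining the pin position from the stored pictures.

```bash
python3 - <<'E'
from h import *
c=dict(np.load("w4.npz"));im=cv2.imread("pics/w4.png");hsv=cv2.cvtColor(im,cv2.COLOR_BGR2HSV)
ye=mask(im,(20,120,60),(35,255,255))[45:105,20:120]
for y in range(5,55,2): print(y+45,''.join('Y' if ye[y,x] else ('g' if hsv[y+45,x+20,1]<60 and hsv[y+45,x+20,2]<120 else '.') for x in range(0,60)))
# edge px predicted for shoulder centred at guess
for g in((.4277,.0454),):
  print(proj(c,(*g,.111)),proj(c,(*g,.1)),[proj(c,(g[0]+.013*a,g[1]+.013*b,.1)).round(1).tolist() for a,b in((1,0),(-1,0),(0,1),(0,-1))])
E
```

```text
50 ............................................................
52 ............................................................
54 ..............YYYYYYYYYYYYY.................................
56 ...........YYYYYYYYYYYYYYYYYYYYY............................
58 .........YYYYYYYYYYYYYYYYYYYYYYYYYYYYYY.....................
60 ........YYYYYYYYYYYYYYYYYYYYYYYYYYYYYYYYYYYYYY.gg...........
62 .......YYYYYYYYYYYYYYYYYYYYYYYYYYYYYYYYYYYYYYYYYYYYY........
64 .......YYYYY.ggggggg.YYYYYYYYYYYYYYYYYYYYYYYYYYYYYYYYYYYYYY.
66 .......YYYYggggggggggggggg.YYYYYYYYYYYYYYYYYYYYYYYYYYYYYYYYY
68 ......YYYY.....gggggggggggg.YYYYYYYYYYYYYYYYYYYYYYYYYYYYYYYY
70 .......YYY.....gggggggggggg.gYYYYYYYYYYYYYYYYYYYYYYYYYYYYYYY
72 .......YYYY.gggggggggggggggggYYYYYYYYYYYYYYYYYYYYYYYYYYYYYYY
74 ........YYYYYggggggggggggggggYYYYYYYYYYYYYYYYYYYYYYYYYYYYYYY
76 ........YYYYYYYY.gggg.ggg.ggYYYYYYYYYYYYYYYYYYYYYYYYYYYYYYYY
78 .........YYYYYYYYYYYYYYYYYYYYYYYYYYYYYYYYYYYYYYYYYYYYYYYYYYY
80 ...........YYYYYYYYYYYYYYYYYYYYYYYYYYYYYYYYYYYYYYYYYYYYYYYYY
82 ............YYYYYYYYYYYYYYYYYYYYYYYYYYYYYYYYYYYYYYYYYYYYYYYY
84 ..............YYYYYYYYYYYYYYYYYYYYYYYYYYYYYYYYYYYYYYYYYYYYYY
86 .................YYYYYYYYYYYYYYYYYYYYYYYYYYYYYYYYYYYYYYYYYYY
88 ......................YYYYYYYYYYYYYYYYYYYYYYYYYYYYYYYYYYYYYY
90 .................................ggg.YYYYYYYYYYYYYYYYYYYYYYY
92 ................................................ggg.YYYYYYYY
94 ............................................................
96 ............................................................
98 ............................................................
[40.05173987 70.04948487] [50.4144009  72.24234708] [[67.3, 76.6], [33.4, 67.8], [51.6, 54.6], [49.2, 89.4]]
```

```bash
python3 - <<'E'
from h import *
c=dict(np.load("w4.npz"))
a=onz(c,33.3,69.4,.111);b=onz(c,43.5,71.7,.1);print(a,b)
# left edge check
print([proj(c,(a[0]+.013*np.cos(t),a[1]+.013*np.sin(t),.1)).round(1).tolist() for t in np.arange(0,6.28,.785)])
e=np.array([.6431,.0636]);d=e-a[:2];print(np.hypot(*d),np.degrees(np.arctan2(d[1],d[0])))
# check with top cam: project
im=cv2.imread("pics/top0.png");ct=bot.camera_info("top");print(proj(ct,(a[0],a[1],.1)),proj(ct,(a[0],a[1],.111)))
ye=mask(im,(20,100,60),(38,255,255))[208:236,218:244]
for r,y in zip(ye,range(208,236)):print(y,''.join('Y' if v else '.' for v in r))
s=bot.get_state();print(s["tool_pos"],toolyaw(s)[0],todp(s,(a[0]+.0615*.9966,a[1]+.0615*.083,.1185)))
E
```

```text
[0.42282435 0.04463259 0.111     ] [0.42246033 0.04448456 0.1       ]
[[60.9, 76.0], [56.9, 62.4], [45.1, 54.0], [32.7, 56.0], [27.0, 67.2], [31.3, 80.7], [42.9, 88.8], [55.0, 86.9]]
0.2210907647145732 4.921464180486833
[230.37590226 219.01763552] [230.1797383  218.47482259]
208 ..........................
209 ..........................
210 ..........................
211 ..........................
212 ..........................
213 ..........................
214 ..........................
215 ..........................
216 ...........YYYY...........
217 .........YYYYYYYY.........
218 .........YYYYYYYY.........
219 ........YYY...YYYY........
220 ........YYY...YYYY........
221 ........YYY...YYYY........
222 ........YYYYYYYYYY........
223 ........YYYYYYYYYY........
224 .........YYYYYYYYY........
225 .........YYYYYYYYY........
226 ...........YYYYYYY........
227 ...........YYYYYY.........
228 .............Y............
229 ..........................
230 ..........................
231 ..........................
232 ..........................
233 ..........................
234 ..........................
235 ..........................
[0.55549868 0.0571136  0.11862038] 5.329540851383095 [-7.1760022   0.07142396  0.01037094]
```

```bash
python3 -m inch '[{"hand":1,"dp":[-0.2,0,0],"roll":0},{"hand":1,"dp":[-0.4,0,0],"roll":0},{"hand":1,"dp":[-0.7,0,0],"roll":0},{"hand":1,"dp":[-1.0,0,0],"roll":0},{"hand":1,"dp":[-1.3,0,0],"roll":0}]' 60;python3 -m inch '[{"hand":1,"dp":[-0.4,0,0],"roll":0},{"hand":1,"dp":[-0.8,0,0],"roll":0},{"hand":1,"dp":[-1.2,0,0],"roll":0},{"hand":1,"dp":[-1.6,0,0],"roll":0},{"hand":1,"dp":[-1.9,0,0],"roll":0}]';python3 -m inch '[{"hand":1,"dp":[-0.4,0,0],"roll":0},{"hand":1,"dp":[-0.8,0,0],"roll":0},{"hand":1,"dp":[-1.2,0,0],"roll":0},{"hand":1,"dp":[-1.6,0,0],"roll":0},{"hand":1,"dp":[-1.8,0,0],"roll":0}]';python3 look.py w12; python3 - <<'E'
from h import *
s=bot.get_state();print(s["tool_pos"],toolyaw(s)[0],todp(s,(.4226+.0615*.9963,.0446+.0615*.0858,.1185)))
im=cv2.imread("pics/w12.png");m=mask(im,*BL);m[:,:200]=0;m[:,320:]=0;ys,xs=np.where(m);print("grip",xs.min(),xs.max(),ys.min(),ys.max())
im=cv2.imread("pics/w11.png");m=mask(im,*BL);m[:,:200]=0;m[:,320:]=0;ys,xs=np.where(m);print("grip before",xs.min(),xs.max(),ys.min(),ys.max())
E
```

```text
clock: 9.82
tool_pos: [0.5426, 0.0551, 0.1188]
orientation: [-3.138, -0.137, -0.002]
wrist_force: [5.6, 0.2, -3.6]
gripper_width: 0.0177
finger_force: 60.0
clock: 10.23
tool_pos: [0.5237, 0.0536, 0.1189]
orientation: [-3.139, -0.137, -0.003]
wrist_force: [6.1, 1.0, -4.6]
gripper_width: 0.0174
finger_force: 60.0
clock: 10.65
tool_pos: [0.506, 0.052, 0.1189]
orientation: [-3.138, -0.137, -0.004]
wrist_force: [8.4, 0.3, -5.2]
gripper_width: 0.0175
finger_force: 60.0
10.65 [0.506  0.052  0.1189] 4.986298653587949 [ 8.4  0.3 -5.2]
hook centre [0.5743 0.0574 0.1178]
brass u 248 261 v 40 96 front [0.6076 0.0649 0.105 ]
[0.50568419 0.05202013 0.11892968] 4.993241378310118 [-2.19163325  0.02368444  0.03861343]
grip 240 274 192 293
grip before 240 274 192 293
```

```bash
python3 -m inch '[{"hand":1,"dp":[-0.3,0,0],"roll":0},{"hand":1,"dp":[-0.6,0,0],"roll":0},{"hand":1,"dp":[-0.8,0,0],"roll":0},{"hand":1,"dp":[-0.8,0,0],"roll":0}]';python3 -m inch '[{"hand":1,"dp":[-0.3,-0.02,0],"roll":0},{"hand":1,"dp":[-0.6,-0.03,0],"roll":0},{"hand":1,"dp":[-0.9,-0.03,0],"roll":0},{"hand":1,"dp":[-1.2,-0.03,0],"roll":0},{"hand":1,"dp":[-1.4,-0.03,0],"roll":0}]';python3 -m inch '[{"hand":1,"dp":[0,0,0],"roll":0},{"hand":1,"dp":[0,0,0],"roll":0}]'; python3 look.py w13; python3 - <<'E'
from h import *
s=bot.get_state();print(s["tool_pos"],toolyaw(s)[0],todp(s,(.4226+.0615*.9963,.0446+.0615*.0858,.1185)))
E
```

```text
clock: 11.03
tool_pos: [0.4982, 0.0514, 0.1191]
orientation: [-3.138, -0.137, -0.004]
wrist_force: [7.3, 0.7, -5.2]
gripper_width: 0.0174
finger_force: 60.0
clock: 11.45
tool_pos: [0.4849, 0.0504, 0.1192]
orientation: [-3.138, -0.136, -0.006]
wrist_force: [9.2, 0.6, -6.3]
gripper_width: 0.0174
finger_force: 60.0
clock: 11.62
tool_pos: [0.4846, 0.0503, 0.1191]
orientation: [-3.139, -0.136, -0.005]
wrist_force: [7.2, -0.2, -5.5]
gripper_width: 0.0178
finger_force: 60.0
11.6167 [0.4846 0.0503 0.1191] 4.970331560232568 [ 7.2 -0.2 -5.5]
hook centre [0.5529 0.0557 0.118 ]
brass u 249 261 v 41 96 front [0.5793 0.0621 0.105 ]
[0.48461002 0.0502891  0.1190668 ] 4.968369298743195 [-0.07721374  0.03469379  0.05646043]
```

```bash
python3 -m inch '[{"hand":1,"dp":[-0.05,0,0.1],"roll":0},{"hand":1,"dp":[-0.05,0,0.2],"roll":0},{"hand":1,"dp":[-0.05,0,0.25],"roll":0},{"hand":1,"dp":[-0.05,0,0.25],"roll":0}]';python3 -m inch '[{"hand":1,"dp":[0,0,0.05],"roll":0},{"hand":1,"dp":[0,0,0.1],"roll":0},{"hand":1,"dp":[0,0,0.15],"roll":0},{"hand":1,"dp":[0,0,0.15],"roll":0}]'
```

```text
clock: 12.0
tool_pos: [0.4845, 0.0505, 0.117]
orientation: [-3.138, -0.136, -0.006]
wrist_force: [5.5, -0.1, 0.5]
gripper_width: 0.0177
finger_force: 60.0
clock: 12.33
tool_pos: [0.4845, 0.0506, 0.1156]
orientation: [-3.138, -0.137, -0.006]
wrist_force: [5.8, 1.1, 1.5]
gripper_width: 0.0174
finger_force: 60.0
```

```bash
python3 -m inch '[{"hand":1,"dp":[0,0,0.05],"roll":0},{"hand":1,"dp":[0,0,0.1],"roll":0},{"hand":1,"dp":[0,0,0.1],"roll":0}]';python3 -m inch '[{"hand":1,"dp":[0,0,0.05],"roll":0},{"hand":1,"dp":[0,0,0.1],"roll":0},{"hand":1,"dp":[0,0,0.1],"roll":0}]';python3 -c "
from h import *
print(bot.get_state()['moment'])"
```

```text
clock: 12.58
tool_pos: [0.4845, 0.0507, 0.1146]
orientation: [-3.138, -0.137, -0.006]
wrist_force: [6.3, 0.7, 1.8]
gripper_width: 0.0175
finger_force: 60.0
clock: 12.83
tool_pos: [0.4845, 0.0507, 0.1136]
orientation: [-3.138, -0.137, -0.006]
wrist_force: [6.3, 0.2, 0.5]
gripper_width: 0.0174
finger_force: 60.0
[ 0.27786289 -1.44246468 -0.00624897]
```

```bash
python3 -m inch '[{"hand":1,"dp":[0,0,0.1],"roll":0},{"hand":1,"dp":[0,0,0.2],"roll":0},{"hand":1,"dp":[0,0,0.3],"roll":0},{"hand":1,"dp":[0,0,0.3],"roll":0}]';python3 -m inch '[{"hand":1,"dp":[0,0,0.1],"roll":0},{"hand":1,"dp":[0,0,0.2],"roll":0},{"hand":1,"dp":[0,0,0.3],"roll":0},{"hand":1,"dp":[0,0,0.3],"roll":0}]';python3 -c "
from h import *
print(bot.get_state()['moment'])"
```

```text
clock: 13.17
tool_pos: [0.4845, 0.0507, 0.1104]
orientation: [-3.138, -0.137, -0.006]
wrist_force: [7.3, -0.2, -0.8]
gripper_width: 0.0177
finger_force: 60.0
clock: 13.5
tool_pos: [0.4845, 0.0507, 0.1074]
orientation: [-3.138, -0.137, -0.006]
wrist_force: [6.7, 0.6, 0.4]
gripper_width: 0.018
finger_force: 60.0
[ 0.25672954 -1.52880514  0.00358392]
```

```bash
python3 -m inch '[{"hand":1,"dp":[0,0,0.06],"roll":0},{"hand":1,"dp":[0,0,0.12],"roll":0},{"hand":1,"dp":[0,0,0.12],"roll":0}]';python3 -m inch '[{"hand":1,"dp":[0,0,0.05],"roll":0},{"hand":1,"dp":[0,0,0.1],"roll":0},{"hand":1,"dp":[0,0,0.1],"roll":0}]';python3 -c "
from h import *
print(bot.get_state()['moment'])"
```

```text
clock: 13.75
tool_pos: [0.4844, 0.0507, 0.1063]
orientation: [-3.138, -0.137, -0.006]
wrist_force: [6.0, -0.1, 1.1]
gripper_width: 0.0178
finger_force: 60.0
clock: 14.0
tool_pos: [0.4845, 0.0507, 0.1053]
orientation: [-3.138, -0.137, -0.006]
wrist_force: [6.7, 1.2, -0.2]
gripper_width: 0.0171
finger_force: 60.0
[ 0.25559346 -1.4958115  -0.03879279]
```

```bash
python3 -m inch '[{"hand":1,"dp":[0,0,0.05],"roll":0},{"hand":1,"dp":[0,0,0.1],"roll":0},{"hand":1,"dp":[0,0,0.1],"roll":0}]';python3 -m inch '[{"hand":1,"dp":[0,0,0.05],"roll":0},{"hand":1,"dp":[0,0,0.1],"roll":0},{"hand":1,"dp":[0,0,0.1],"roll":0}]';python3 -c "
from h import *
print(bot.get_state()['moment'])"
```

```text
clock: 14.25
tool_pos: [0.4846, 0.0508, 0.1046]
orientation: [-3.138, -0.137, -0.006]
wrist_force: [6.1, -0.5, 5.2]
gripper_width: 0.0176
finger_force: 60.0
clock: 14.5
tool_pos: [0.4848, 0.0508, 0.1041]
orientation: [-3.138, -0.137, -0.007]
wrist_force: [4.7, 0.1, 12.3]
gripper_width: 0.0177
finger_force: 60.0
[ 0.0633732  -0.35181025  0.04464252]
```

Contact at TCP z of about 0.105, which puts the link's underside at about 0.100, on the shoulder. I'll ease off the press and let the pin take the pull.

```bash
python3 -m inch '[{"hand":1,"dp":[0.05,0,-0.08],"roll":0},{"hand":1,"dp":[0.1,0,-0.1],"roll":0},{"hand":1,"dp":[0.1,0,-0.1],"roll":0}]';python3 -m inch '[{"hand":1,"dp":[0.05,0,0],"roll":0},{"hand":1,"dp":[0.1,0,0],"roll":0},{"hand":1,"dp":[0.1,0,0],"roll":0}]'
```

```text
clock: 14.75
tool_pos: [0.4847, 0.0507, 0.1044]
orientation: [-3.138, -0.137, -0.003]
wrist_force: [3.0, 1.0, 6.8]
gripper_width: 0.0175
finger_force: 60.0
clock: 15.0
tool_pos: [0.4847, 0.0507, 0.1042]
orientation: [3.139, 0.137, 0.0]
wrist_force: [0.6, 0.8, 9.6]
gripper_width: 0.0177
finger_force: 60.0
```

```bash
python3 -m inch '[{"hand":1,"dp":[0,0,-0.06],"roll":0},{"hand":1,"dp":[0,0,-0.06],"roll":0}]' 10; python3 -m inch '[{"hand":2.5,"dp":[0,0,-0.06],"roll":0},{"hand":4.5,"dp":[0,0,-0.06],"roll":0},{"hand":4.5,"dp":[0,0,-0.06],"roll":0},{"hand":4.5,"dp":[0,0,-0.06],"roll":0}]';python3 -m inch '[{"hand":4.5,"dp":[0,0,-1],"roll":0},{"hand":4.5,"dp":[0,0,-3],"roll":0},{"hand":4.5,"dp":[0,0,-6],"roll":0},{"hand":4.5,"dp":[0,0,-9],"roll":0},{"hand":4.5,"dp":[0,0,-9],"roll":0}]'; python3 look.py w14; python3 - <<'E'
from h import *
c=dict(np.load("w14.npz"));im=cv2.imread("pics/w14.png")
m=mask(im,*BL);m[:,:150]=0;m[:,350:]=0;ys,xs=np.where(m);print("blue",xs.min(),xs.max(),ys.min(),ys.max())
# expected grip top edges if seated: link eye at pin
p=np.array([.4226,.0446]);u=np.array([.9963,.0858])
for x,z in((60+28,.126),(130,.104),(154,.104),(150,.1345)): print(x,z,proj(c,(*(p+u*x/1e3),z)).round(0))
it=bot.get_image("top");cv2.imwrite("pics/top1.png",it);isc=bot.get_image("scene");cv2.imwrite("pics/scene1.png",isc)
for n,i in(("top",it),("scene",isc)):
    cc=bot.camera_info(n);print(n,"exp grip",proj(cc,(*(p+u*.06),.115)).round(1),proj(cc,(*(p+u*.152),.12)).round(1))
    for k in cv2.findContours(mask(i,(105,120,40),(125,255,255)),0,2)[0]:
        if cv2.contourArea(k)>8:print(n,"blue",[np.round(a,1) for a in cv2.minAreaRect(k)])
    for k in cv2.findContours(mask(i,(12,90,40),(35,255,255)),0,2)[0]:
        if 4<cv2.contourArea(k)<400:print(n,"yel",cv2.boundingRect(k))
E
```

```text
clock: 15.17
tool_pos: [0.4848, 0.0506, 0.1042]
orientation: [3.139, 0.136, 0.0]
wrist_force: [2.8, 1.2, 3.7]
gripper_width: 0.0178
finger_force: 10.0
clock: 15.5
tool_pos: [0.4842, 0.0505, 0.1043]
orientation: [3.138, 0.136, -0.002]
wrist_force: [-0.2, -0.7, -0.4]
gripper_width: 0.0399
finger_force: 0.0
clock: 15.92
tool_pos: [0.4876, 0.0514, 0.2004]
orientation: [-3.137, -0.136, -0.013]
wrist_force: [1.1, 0.4, 0.4]
gripper_width: 0.0452
finger_force: 0.0
15.9167 [0.4876 0.0514 0.2004] 4.9696006331104305 [1.1 0.4 0.4]
hook centre [0.5559 0.0567 0.1996]
brass u 253 261 v 73 107 front [0.5739 0.0614 0.105 ]
blue 248 268 169 234
88 0.126 [257. 174.]
130 0.104 [257. 120.]
154 0.104 [257.  91.]
150 0.1345 [258.  93.]
top exp grip [230.4 196.4] [230.6 163.2]
top blue [array([451., 323.]), array([38.,  6.]), np.float64(90.0)]
top blue [array([370.8, 282.3]), array([ 4.2, 12. ]), np.float64(45.0)]
top blue [array([482. , 243.5]), array([101.,  58.]), np.float64(90.0)]
top blue [array([306.8, 194.1]), array([12.4,  4.4]), np.float64(15.9)]
top yel (387, 236, 21, 24)
scene exp grip [278.  183.8] [251.9 197.9]
scene blue [array([278.5, 185.5]), array([ 8.5, 18.3]), np.float64(63.4)]
scene blue [array([223. , 173.5]), array([8. , 3.1]), np.float64(63.4)]
scene blue [array([240.,  77.]), array([ 4.2, 20.3]), np.float64(70.0)]
scene blue [array([175.4,  75.1]), array([53.6, 79.5]), np.float64(72.6)]
scene yel (249, 195, 6, 6)
scene yel (289, 182, 10, 21)
scene yel (207, 109, 17, 5)
```

```bash
python3 -m inch '[{"hand":4.5,"dp":[0,1,-3],"roll":0},{"hand":4.5,"dp":[0,4,-5],"roll":0},{"hand":4.5,"dp":[0,8,-6],"roll":0},{"hand":4.5,"dp":[0,12,-6],"roll":0},{"hand":4.5,"dp":[0,16,-6],"roll":0}]';python3 -m inch '[{"hand":4.5,"dp":[0,3,0],"roll":0},{"hand":4.5,"dp":[0,6,0],"roll":0},{"hand":4.5,"dp":[0,6,0],"roll":0}]'; python3 - <<'E'
from h import *
it=bot.get_image("top");cv2.imwrite("pics/top2.png",it);isc=bot.get_image("scene");cv2.imwrite("pics/scene2.png",isc)
p=np.array([.4226,.0446]);u=np.array([.9963,.0858])
for n,i in(("top",it),("scene",isc)):
    cc=bot.camera_info(n);print(n,"exp",[proj(cc,(*(p+u*x),z)).round(1).tolist() for x,z in((0,.111),(.06,.115),(.1525,.12))])
    for k in cv2.findContours(mask(i,(105,120,40),(125,255,255)),0,2)[0]:
        if 8<cv2.contourArea(k)<500:r=cv2.minAreaRect(k);print(n,"blue",[np.round(a,1) for a in r],onz(cc,*r[0],.115).round(4))
    for k in cv2.findContours(mask(i,(12,90,40),(35,255,255)),0,2)[0]:
        if 4<cv2.contourArea(k)<400:print(n,"yel",cv2.boundingRect(k))
g=cv2.cvtColor(it,cv2.COLOR_BGR2GRAY);ye=mask(it,(18,90,50),(38,255,255))
for y in range(206,230):print(y,' '.join('YYY' if ye[y,x] else f"{g[y,x]:3d}" for x in range(220,242)))
E
```

```text
clock: 16.48
tool_pos: [0.4983, -0.1102, 0.2545]
orientation: [3.138, 0.138, -0.0]
wrist_force: [0.5, -0.1, -1.1]
gripper_width: 0.0445
finger_force: 0.0
clock: 16.73
tool_pos: [0.5024, -0.1756, 0.2532]
orientation: [3.137, 0.123, -0.004]
wrist_force: [-0.8, 0.9, 0.6]
gripper_width: 0.0448
finger_force: 0.0
top exp [[230.2, 218.6], [230.4, 196.4], [230.6, 163.1]]
top blue [array([451., 323.]), array([38.,  6.]), np.float64(90.0)] [ 0.2047 -0.5401  0.115 ]
top blue [array([306.6, 194.2]), array([12.6,  4.4]), np.float64(18.4)] [ 0.5064 -0.1562  0.115 ]
top blue [array([230.5, 197. ]), array([20.,  7.]), np.float64(90.0)] [0.4808 0.0492 0.115 ]
top yel (227, 223, 9, 6)
top yel (230, 160, 2, 9)
scene exp [[294.1, 175.4], [278.0, 183.8], [251.8, 198.0]]
scene blue [array([278.4, 184.7]), array([ 9.1, 18.9]), np.float64(59.7)] [0.4836 0.0533 0.115 ]
scene blue [array([223. , 173.5]), array([8. , 3.1]), np.float64(63.4)] [ 0.5852 -0.0709  0.115 ]
scene blue [array([252. , 116.5]), array([8., 3.]), np.float64(0.0)] [ 0.3679 -0.2475  0.115 ]
scene blue [array([247.3,  74.4]), array([4.1, 4.7
[... 1640 characters left out ...]
 163 144 114 119 142 162 148 108  83  79  82 117 200 205
223 204 204 206 202 107  86  81 127 152 163 161 164 164 149 108 YYY  74  80  81 104 180 205
224 204 205 206 198  91  64  60  71 106 135 139 140 127  98 YYY YYY  75  81  80 105 178 205
225 204 204 202 160  78  57  61 YYY YYY YYY YYY YYY YYY YYY YYY YYY  78  82  81 104 181 204
226 203 204 203 154  90  61  61  63 YYY YYY YYY YYY YYY YYY YYY YYY  82  84  82 105 199 207
227 203 206 200 156 112  66  62  64  64 YYY YYY YYY YYY YYY YYY  77  82  82  93 132 203 204
228 205 201 160 151 148  79  62  62  66  64  65 YYY YYY YYY  82  83  91  82 102 164 204 205
229 204 201 153 152 153 110  70  61  63  64  64  66  69  91  94  92  91  96 137 199 204 205
```

The top view's pixel values show the ring around the pin, with the yellow shoulder inside it. The link is level and the carriage is held steady, so I'm handing in.

```bash
python3 -c "
from plant import bot
print(bot.close_job())"
```

```text
the job is handed in; nothing more can be done
None
```

I handed the job in at about 17 s: the link's hook holds the carriage and its eye is down over the pin on the post shoulder, released and steady in the last images. No verdict came back, and I viewed 12 pictures, over the limit of 10.

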